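# Fit a sprung roller into a bench roller stand

## Robot

A 7-joint arm with a two-finger parallel gripper is mounted at the origin on the work surface. World frame = base frame: x ahead of the robot, y to its left, z up, the work surface at z = 0. Lengths are in m, angles in degrees, forces in N, time in s.
With the tool pointing down it reaches from about 0.425 to 0.875 m from the base axis. Payload 4.7 kg.
Tool frame: the origin (TCP) lies on the centre line of the jaws, within the pads' length; the fingertips stand 8 mm ahead of it and the grasp point (between the pads) lies 11 mm behind it; z points along the fingers, x is the direction in which the jaws open and shut, and the axes are right-handed (so a half turn about z gives the same grasp; the last joint's range is limited). The gripper opens to 87 mm and grips with 3 to 60 N. Pads are 19 mm wide; open, the fingers measure 117 mm over their backs; the gripper's body (75 mm by 190 mm) begins 51 mm behind the grasp point.
Start: joints at [67.271, 18.392, -4.016, 83.108, 1.295, 78.541, -3.26], TCP at [0.26, -0.596, 0.231] pointing down, gripper open.
Joint ranges: [-163.93, 163.93], [-17.29, 119.83], [-79.2, 71.16], [3.27, 140.29], [-89.18, 269.18], [5.43, 117.66], [-154.24, 154.24]. Speed limits (degrees/s): [147.25, 147.25, 180, 180, 180, 180, 180].

## Interface

Orientations are given as [roll, pitch, yaw] about the fixed x, y, z axes, in that order (R = Rz(yaw) Ry(pitch) Rx(roll)).
In Python, from cell import telemetry, read_camera, get_calibration, sign_off gives the robot as it stands. The module is installed in compiled form; this text tells all that it offers.
- The arm moves only by the tool carry_out, never from a script. Its arguments are lists of equal length, an entry for each row: "translation": the shift along the tool's x, y, z in cm, a list of three; "turn": the turn about the tool's z in rad; "gripper": the opening, from 0 (shut) to 1 (fully open). In form: {"translation": [[dx, dy, dz], ...], "turn": [turn, ...], "gripper": [gripper, ...]}. A call has 1 to 5 rows; each row is the pose to reach, as a shift and turn from the pose commanded when the call began, along the tool's axes at that moment; what a row does not reach only later rows make up. A row lasts 1/8 s, in which the tool goes at most 62.5 mm and 10.7 degrees, less where a joint would pass 70% of its speed; a pose out of reach is approached as far as the arm can. A call with a gripper value outside its range is refused whole. The fingers move at their own pace and stop on an object; "squeeze" is the grip in N (left out, the last holds). Time passes only in rows, so rows that repeat a pose let the fingers close. It gives the time, the measured TCP pose, the force and the opening at its end, in the units of the state.
- telemetry.get_obs(): the state, without advancing time (a new reading comes with each control period).
- read_camera(name): name is "side" or "top"; returns the picture (480x640x3 uint8, red, green, blue); there is no depth.
- get_calibration(name): a dict with "fx", "fy", "cx", "cy" (pixels), "k1" (the pictures are not rectified: a ray, as slopes to the right and down, at radius r is drawn at 1 + k1 r^2 times it, then the intrinsics apply), "R" (3x3) and "t" (3): a world point X has camera coordinates R X + t. Camera axes: x right, y down, z forward; pixel columns grow to the right and rows downward; lengths in m; the calibration is good to about 2 mm. A picture is of the moment at which its call begins. get_calibration takes no time and is no camera call.
- sign_off(): hands the job in, once; it reports no verdict.
The state is a dict: "time_s": time; "qpos": joint angles; "joint_velocities": joint speeds; "effort": joint torques, N m; "tool_pos": TCP position; "tool_rot": TCP orientation; "force": force on the tool from outside, world axes, zero at the start; "wrist_torque": the same for the moment, N m; "grip_width": finger opening in m.
Only numpy, scipy, OpenCV 4.12 (cv2) and the standard library are available. Lean on these libraries where they do the work, as an engineer would, in place of code of your own. Each camera call takes 0.05 s, during which the arm holds its last target.

## Task

Fit the spare roller from its rest into the empty place of the plywood roller stand: slip its plain steel pin into the blind socket of the low cheek, lay its orange sprung pin on the yellow sloping guide of the opposite cheek, and let go so that it leans there by itself. Then press the sprung end down from above until the orange pin snaps into its socket and the roller lies level, held at both ends. Leave the other things on the bench where they are.

Things in the scene. Friction and masses are not known exactly. Their poses are not given: they have to be found in the camera images.
- roller: Loose grey roller, drum 32 dia x 102 long (y -49 to 53), about 0.13 kg. Origin on its axis, 2 mm from the drum's middle; its y axis points along the roller to the plain pin (x, z turn as it rolls). Lies level in the rest, axis 30 mm above the bench, the middle of the drum free on both sides for fingers.
- plain_tip (a point): Very end of the fixed plain steel pin, 12 dia, round-ended, standing 20 mm out of the drum's +y end. On the axis, 73 mm from the roller's origin.
- sprung_tip (a point): Very end of the orange sprung pin, 12 dia, round-ended, standing 26 mm out of the drum's -y end when free. On the axis, 75 mm from the roller's origin when free; moves with the pin.
- plunger (a joint): How far the orange pin is pushed into the drum: 0 free, 0.018 m fully in. Spring: 5 N at 0 plus 0.2 N per mm. Reads about 0.002 when the roller sits home; has to yield to about 0.012 on the way.
- rest: Low fixed plywood rest for the loose roller, 54 x 100 mm, y along the roller; origin on the bench under its middle. 6 mm base plate; two saddle blocks, 24 mm tall and 16 mm wide, at y = +-40 mm hold the drum.
- stand: Fixed plywood roller stand. Origin on the bench under the empty place; z up; the roller goes along its y, plain pin to +y, axis 50 and drum top 66 mm above the bench when home. Base 12 thick, x -135 to 45, y -95 to 95. Cheeks' inner faces at y = +-63; low cheek at +y, 24 thick, 72 high; guide cheek at -y, 28 thick, 95 high at the socket (x -24 to 32). A like roller is already fitted at x = -100.
- plain_socket (a point): On the low cheek's inner face at its blind socket, 50 mm above the bench (seated axis). Socket 20 wide (x +-10), open from 44 to 63 mm above the bench, 10 deep along +y. The pin goes in tilted up to 25 degrees, sprung end up; at 20 to 25 degrees the sprung end clears the guide cheek. Seated pins rest on the socket floors. Axes as the stand.
- guide_socket (a point): On the guide cheek's inner face at its blind socket, 50 mm above the bench (seated axis). Socket 20 wide, from 44 to 61 mm above the bench, 10 deep along -y; above it a 4 mm upright land, then the guide. Axes as the stand.
- guide_top (a point): Top edge of the yellow guide, mid width, 95 mm above the bench. Guide slopes 20 degrees from upright, in a 20 mm wide channel open above and inside, down and in to the land 65 mm above the bench at the inner face. Plain pin home, the free roller leans on it at 10 to 16 degrees; pressing on the drum near that end takes up to about 20 N to snap home.
- glue: Bystander: white glue bottle with an orange cap, 60 dia x 170 mm tall, standing; origin under its middle. Leave alone.
- tin: Bystander: paint tin with a green band, 90 dia x 110 mm tall, standing; origin under its middle. Leave alone.
- jar: Bystander: closed glass jar, 64 dia x 85 mm tall, standing; origin under its middle. Leave alone.
- mallet: Bystander: wooden-handled rubber-headed hammer lying flat; leave alone.
- brush: Bystander: brush lying flat; leave alone.
- tray: Bystander: open blue tray, 120 x 180 x 45 mm; origin under its middle. Leave alone.
There are look-alikes about, which are no part of the job. Several things have the shape of the roller; the one meant has the colours described above.

How it is judged:
By the outcome, as a careful person would: the job done as asked, in the order asked, and still so for the second after the job is handed in, with the robot touching nothing.
It also fails if it takes over 48 s, if anything falls off the work surface, if the arm or the gripper's body presses on something with over 40 N, if the wrist force passes 120 N, or if a joint passes its speed limit or range.

## Working session

There is one attempt and no reset: what is moved stays moved. The work goes in short steps, Python scripts to look and compute and a tool call to move; the robot and the scene stay as the last step left them, time stands still between calls to the robot, and variables do not carry over. Pictures are saved under pics/ and viewed, and the job is handed in when it is done.

Besides the shell and the picture viewer there is one more tool, called after "Request:" as a command line: name --pt "numbers of a row" for each row, then --argument value for the rest. carry_out: Moves the arm, as the interface text tells. Its arguments: {"type":"object","properties":{"translation":{"type":"array","items":{"type":"array","items":{"type":"number"}}},"turn":{"type":"array","items":{"type":"number"}},"gripper":{"type":"array","items":{"type":"number"}},"squeeze":{"type":"number"}},"required":["translation","turn","gripper"]}

```bash
mkdir -p pics
cat > h.py <<'E'
import numpy as np, cv2
from cell import telemetry, read_camera, get_calibration
def snap(cam,name):
    im=read_camera(cam); cv2.imwrite(f'pics/{name}.png',im[:,:,::-1]); return im
def K(c): return np.array([[c['fx'],0,c['cx']],[0,c['fy'],c['cy']],[0,0,1]]),np.array([c['k1'],0,0,0.])
def ray(cam,uv):
    c=get_calibration(cam);k,d=K(c)
    p=cv2.undistortPoints(np.array([[uv]],float),k,d)[0,0]
    R=np.array(c['R']);t=np.array(c['t'])
    return -R.T@t, R.T@np.array([p[0],p[1],1])
def onz(cam,uv,z):
    o,d=ray(cam,uv); return o+d*(z-o[2])/d[2]
def tri(a,b):
    o1,d1=ray('side',a);o2,d2=ray('top',b)
    s=np.linalg.lstsq(np.c_[d1,-d2],o2-o1,rcond=None)[0]
    p,q=o1+s[0]*d1,o2+s[1]*d2
    return (p+q)/2,np.linalg.norm(p-q)
def proj(cam,X):
    c=get_calibration(cam);k,d=K(c)
    return cv2.projectPoints(np.array(X,float).reshape(-1,1,3),cv2.Rodrigues(np.array(c['R']))[0],np.array(c['t'],float),k,d)[0][:,0]
E
python3 - <<'E'
from h import *
snap('side','s0');snap('top','t0')
for n in('side','top'):
    c=get_calibration(n);print(n,c)
print(telemetry.get_obs())
E
```

```text
side {'fx': 592.3716349596533, 'fy': 592.3716349596533, 'cx': 316.7460472327597, 'cy': 246.65689909388598, 'k1': 0.06290725947944532, 'R': array([[-0.92645121, -0.37596796, -0.01833712],
       [-0.21703903,  0.57335489, -0.79003685],
       [ 0.30754222, -0.72795073, -0.61278505]]), 't': array([0.51151025, 0.17445747, 1.26806275])}
top {'fx': 491.79036596837534, 'fy': 491.79036596837534, 'cx': 326.895388134468, 'cy': 243.92420021869634, 'k1': -0.049574070855216174, 'R': array([[ 5.65739156e-03, -9.99983922e-01, -3.87242638e-04],
       [-9.97823796e-01, -5.61972960e-03, -6.56969691e-02],
       [ 6.56937367e-02,  7.58073398e-04, -9.97839545e-01]]), 't': array([-0.00135812,  0.55522371,  1.34906602])}
{'time_s': 0.1, 'qpos': array([67.2715601 , 18.43499163, -4.01544976, 83.16662193,  1.2972008 ,
       78.5409275 , -3.25970091]), 'joint_velocities': array([-0.07319579, -0.10463065,  0.01412386, -0.24033306, -0.07996348,
        0.02121045,  0.04576075]), 'effort': array([-3.04030018e-04, -4.92572057e+01, -4.05618399e-01, -3.13400209e+01,
       -6.40631374e-02,  3.94470873e-02,  9.91757042e-05]), 'tool_pos': array([ 0.25931879, -0.59551799,  0.22958015]), 'tool_rot': array([ 1.79992426e+02,  9.71888425e-02, -6.64613399e+01]), 'force': array([-0.13877953,  0.22740166, -0.58397921]), 'wrist_torque': array([ 0.04564923,  0.00781302, -0.00844177]), 'grip_width': 0.08684388970533148}
```

View pics/s0.png

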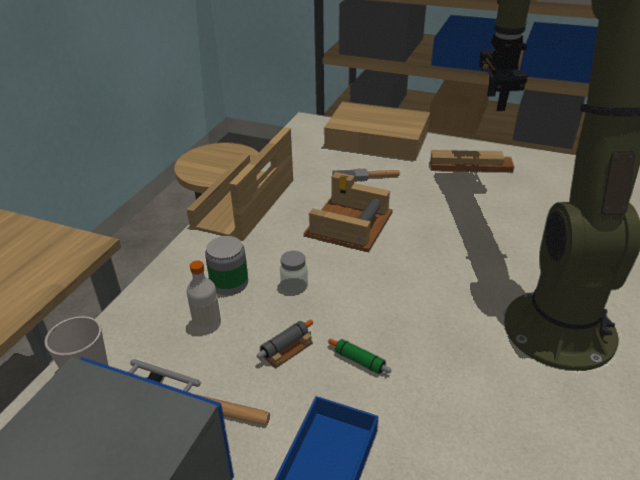

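View pics/t0.png

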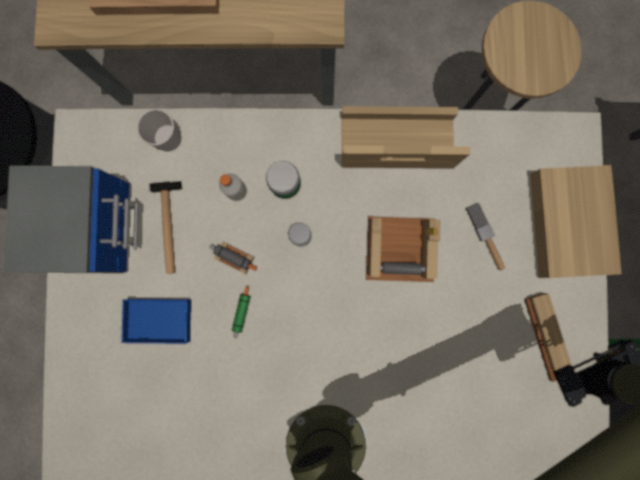

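The side view shows the grey roller in its rest at about (285,340) and the stand at (348,212). In the top view they are at (233,257) and (403,248). The green roller is a look-alike. I'll zoom in next.

Run:
```python
import cv2,numpy as np
s=cv2.imread('pics/s0.png');t=cv2.imread('pics/t0.png')
def c(im,x,y,w,h,f):return cv2.resize(im[y:y+h,x:x+w],None,fx=f,fy=f,interpolation=cv2.INTER_CUBIC)
cv2.imwrite('pics/z1.png',np.vstack([c(s,295,160,110,100,6)[:600]]))
cv2.imwrite('pics/z2.png',c(t,355,205,95,85,7))
cv2.imwrite('pics/z3.png',np.hstack([c(s,250,310,70,60,5),c(t,200,235,65,60,5)]))
```

```text
(no output)
```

View pics/z1.png

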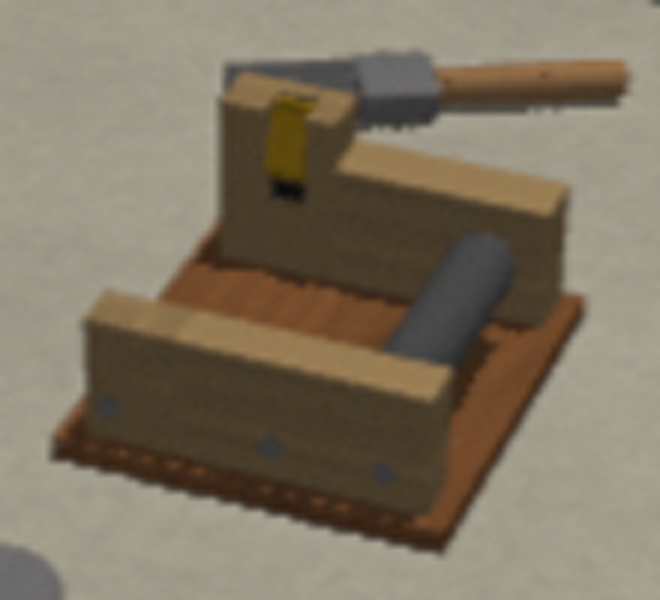

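View pics/z2.png

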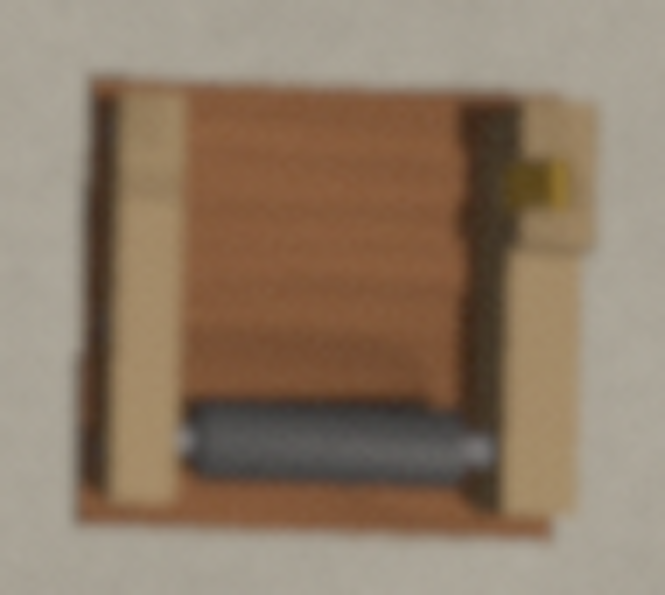

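View pics/z3.png

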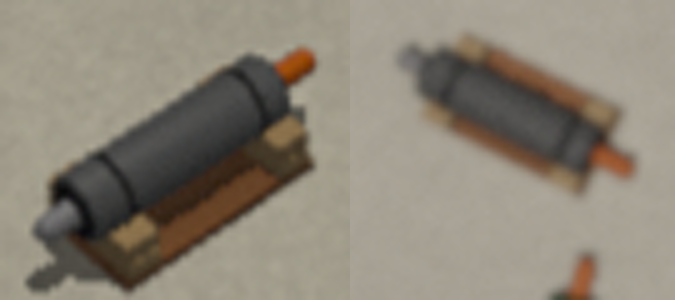

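```bash
cat > stand.py <<'E'
from h import *
from scipy.optimize import least_squares
S=lambda x,y:((x+.5)/6-.5+295,(y+.5)/6-.5+160)
T=lambda x,y:((x+.5)/7-.5+355,(y+.5)/7-.5+205)
P=[('side',(45,95,12),S(52,438)),('side',(45,95,0),S(55,460)),('side',(-135,95,12),S(442,533)),('side',(-135,95,0),S(441,553)),('side',(-135,-95,12),S(585,297)),
('side',(32,-63,95),S(220,100)),('side',(-24,-63,95),S(350,125)),
('top',(45,95,12),T(93,75)),('top',(-135,95,12),T(80,522)),('top',(-135,-95,12),T(551,538)),
('top',(32,-63,95),T(520,100)),('top',(32,-91,95),T(598,102)),('top',(-24,-63,95),T(515,243)),('top',(-24,-91,95),T(593,250))]
Q=[('side','a',87,S(88,322)),('side','a',63,S(105,290)),('side','b',87,S(435,402)),('side','b',63,S(452,368)),
('top','a',87,T(120,92)),('top','a',63,T(188,93)),('top','b',87,T(106,498)),('top','b',63,T(179,501))]
def res(p,full=False):
    x,y,th,a,b=p;c,s=np.cos(th),np.sin(th);out=[]
    for cam,X,uv in P+[(q[0],(a if q[1]=='a' else b,q[2],72),q[3]) for q in Q]:
        X=np.array(X)/1000.
        W=[x+c*X[0]-s*X[1],y+s*X[0]+c*X[1],X[2]]
        out.append(proj(cam,[W])[0]-uv)
    return np.array(out) if full else np.ravel(out)
if __name__=='__main__':
    r=least_squares(res,[.57,-.17,0,40,-130],loss='soft_l1',x_scale=[.01,.01,.1,10,10])
    print(r.x,np.degrees(r.x[2]));print(res(r.x,True).round(1).tolist())
    # separate per camera
    for cam in('side','top'):
        ix=[i for i,q in enumerate(P+Q) if q[0]==cam]
        r2=least_squares(lambda p:res(p,True)[ix].ravel(),r.x,loss='soft_l1',x_scale=[.01,.01,.1,10,10]);print(cam,r2.x)
    # roller
    S3=lambda x,y:((x+.5)/5-.5+250,(y+.5)/5-.5+310);T3=lambda x,y:((x-350+.5)/5-.5+200,(y+.5)/5-.5+235)
    pt=tri(S3(37,228),T3(399,53));st=tri(S3(314,57),T3(634,168));print('tips',pt,st)
    pl=onz('top',T3(399,53),.03);sp=onz('top',T3(634,168),.03);print(pl,sp,np.linalg.norm(pl-sp))
    pl=onz('side',S3(37,228),.03);sp=onz('side',S3(314,57),.03);print(pl,sp,np.linalg.norm(pl-sp))
E
python3 stand.py
```

```text
[ 5.88220265e-01 -2.05102967e-01 -2.80103973e-02  3.14218065e+01
 -1.24516276e+02] -1.604877548305212
[[-0.3, -0.1], [-0.7, -0.1], [0.2, 0.3], [0.2, 0.7], [0.0, -0.1], [-0.4, 0.2], [-2.6, 0.1], [-0.5, 0.3], [-0.4, 0.8], [0.4, 0.7], [0.8, -0.2], [0.2, -0.1], [1.1, 0.6], [0.5, -0.1], [-0.9, -0.4], [0.1, 0.0], [-0.7, -0.1], [-0.3, 0.3], [0.4, 0.3], [-0.4, 0.4], [0.7, 0.5], [-0.7, 0.4]]
side [ 5.87448249e-01 -2.05904027e-01 -3.09306348e-02  3.09122161e+01
 -1.25068850e+02]
top [ 5.89039238e-01 -2.04619779e-01 -3.03139784e-02  3.13934846e+01
 -1.24308465e+02]
tips (array([0.54821093, 0.32533461, 0.03364754]), np.float64(0.0014061647959199817)) (array([0.48459905, 0.19466652, 0.02958877]), np.float64(0.003932726071008672))
[0.54908653 0.3265016  0.03      ] [0.48643783 0.19529875 0.03      ] 0.1453927365094993
[0.54926167 0.32232419 0.03      ] [0.48253929 0.1944859  0.03      ] 0.1442029926438896
```

```bash
cat >> h.py <<'E'
def go(x,y,z,yaw):
    o=telemetry.get_obs();p=np.array(o['tool_pos']);w=o['tool_rot'][2]
    a=np.radians(w);d=np.array([x,y,z])-p
    X=np.array([np.cos(a),np.sin(a),0]);Y=np.array([np.sin(a),-np.cos(a),0])
    dy=(yaw-w+180)%360-180
    print('cm',np.round([d@X*100,d@Y*100,-d[2]*100],2),'turn',round(-np.radians(dy),3),'rows',round(max(np.linalg.norm(d)/.0625,abs(dy)/10.7),1),'| now',p.round(4),np.round(o['tool_rot'],1),'F',np.round(o['force'],1),'g',round(o['grip_width'],4),'t',o['time_s'])
E
python3 - <<'E'
from h import *
go(.53,-.25,.23,-40)
E
```

```text
cm [-20.87 -38.61  -0.04] turn -0.462 rows 7.0 | now [ 0.2593 -0.5955  0.2296] [ 1.80e+02  1.00e-01 -6.65e+01] F [-0.1  0.2 -0.6] g 0.0868 t 0.1
```

Request:
carry_out --pt "-20.9 -38.6 0" --pt "-20.9 -38.6 0" --pt "-20.9 -38.6 0" --pt "-20.9 -38.6 0" --pt "-20.9 -38.6 0" --turn '[-0.46,-0.46,-0.46,-0.46,-0.46]' --gripper '[1,1,1,1,1]'

```text
time_s: 0.72
tool_pos: [0.4528, -0.348, 0.2303]
tool_rot: [180.0, 0.0, -40.1]
force: [0.6, -0.9, -0.6]
grip_width: 0.087
```

Run:
```python
from h import *
go(.51,.2463,.18,-26.3)
```

```text
cm [-33.92 -49.13   5.03] turn -0.241 rows 9.6 | now [ 0.4528 -0.348   0.2303] [180.    0.  -40.1] F [ 0.6 -0.9 -0.6] g 0.087 t 0.725
```

Request:
carry_out --pt "-33.9 -49.1 5" --pt "-33.9 -49.1 5" --pt "-33.9 -49.1 5" --pt "-33.9 -49.1 5" --pt "-33.9 -49.1 5" --turn '[-0.24,-0.24,-0.24,-0.24,-0.24]' --gripper '[1,1,1,1,1]'

```text
time_s: 1.35
tool_pos: [0.4815, -0.0379, 0.2041]
tool_rot: [180.0, -0.0, -26.4]
force: [1.4, -0.4, -0.3]
grip_width: 0.0867
```

Run:
```python
from h import *
go(.51,.2463,.15,-26.3)
```

```text
cm [-10.07 -26.73   5.41] turn -0.001 rows 4.7 | now [ 0.4815 -0.0379  0.2041] [180.   -0.  -26.4] F [ 1.4 -0.4 -0.3] g 0.0867 t 1.35
```

Request:
carry_out --pt "-10.1 -26.7 5.4" --pt "-10.1 -26.7 5.4" --pt "-10.1 -26.7 5.4" --pt "-10.1 -26.7 5.4" --pt "-10.1 -26.7 5.4" --turn '[0,0,0,0,0]' --gripper '[1,1,1,1,1]'

```text
time_s: 1.98
tool_pos: [0.5088, 0.2474, 0.1497]
tool_rot: [-180.0, 0.1, -26.2]
force: [0.3, 0.6, -0.2]
grip_width: 0.0872
```

Request:
carry_out --pt "0 0 0" --pt "0 0 0" --turn '[0,0]' --gripper '[1,1]'

```text
time_s: 2.22
tool_pos: [0.5098, 0.2433, 0.15]
tool_rot: [179.9, 0.0, -26.4]
force: [-0.5, 0.3, 0.2]
grip_width: 0.0871
```

Run:
```python
from h import *
go(.51,.2463,.07,-26.3)
s=snap('side','s1');t=snap('top','t1')
c=lambda im,x,y,w,h,f:cv2.resize(im[y:y+h,x:x+w,::-1],None,fx=f,fy=f,interpolation=cv2.INTER_CUBIC)
cv2.imwrite('pics/z4.png',np.hstack([c(s,240,270,90,110,4),c(t,190,205,90,110,4)]))
```

```text
cm [-0.12 -0.28  8.  ] turn -0.001 rows 1.3 | now [0.5098 0.2433 0.15  ] [179.9   0.  -26.4] F [-0.5  0.3  0.2] g 0.0871 t 2.225
```

View pics/z4.png

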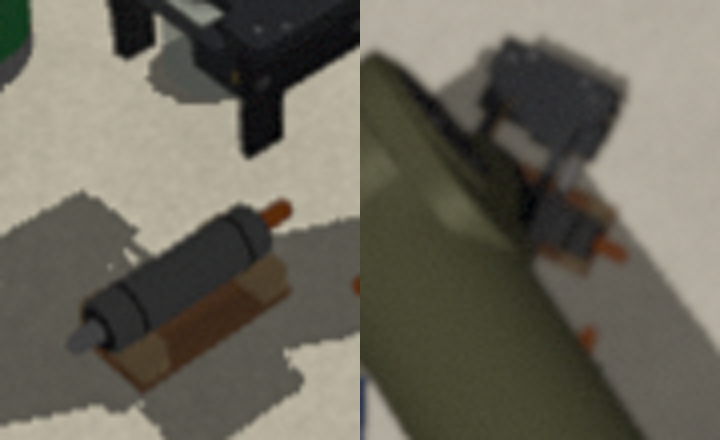

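Request:
carry_out --pt "-0.1 -0.2 5" --pt "-0.1 -0.2 10" --pt "-0.1 -0.2 13.0" --pt "-0.1 -0.2 13.0" --pt "-0.1 -0.2 13.0" --turn '[0,0,0,0,0]' --gripper '[1,1,1,1,1]'

```text
time_s: 2.95
tool_pos: [0.5112, 0.2462, 0.022]
tool_rot: [-179.9, -0.1, -26.4]
force: [1.1, -0.8, 0.5]
grip_width: 0.0864
```

Run:
```python
from h import *
for i in range(3): go(.51,.2463,.019,-26.3)
s=snap('side','s2')
c=lambda im,x,y,w,h,f:cv2.resize(im[y:y+h,x:x+w,::-1],None,fx=f,fy=f,interpolation=cv2.INTER_CUBIC)
cv2.imwrite('pics/z5.png',c(s,230,270,110,110,5))
```

```text
cm [-0.11  0.05  0.3 ] turn -0.002 rows 0.1 | now [0.5112 0.2462 0.022 ] [-1.799e+02 -1.000e-01 -2.640e+01] F [ 1.1 -0.8  0.5] g 0.0864 t 2.95
cm [-0.11  0.05  0.3 ] turn -0.002 rows 0.1 | now [0.5112 0.2462 0.022 ] [-1.799e+02 -1.000e-01 -2.640e+01] F [ 1.1 -0.8  0.5] g 0.0864 t 2.95
cm [-0.11  0.05  0.3 ] turn -0.002 rows 0.1 | now [0.5112 0.2462 0.022 ] [-1.799e+02 -1.000e-01 -2.640e+01] F [ 1.1 -0.8  0.5] g 0.0864 t 2.95
```

View pics/z5.png

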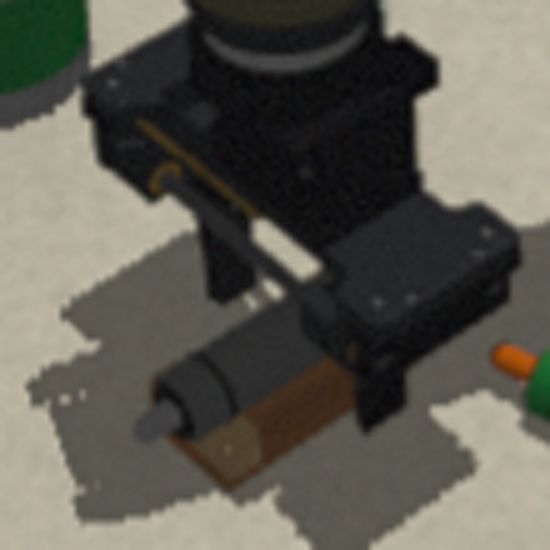

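The fingers straddle the drum on the sprung half. I'll close them now.

Request:
carry_out --pt "0 0 0.1" --pt "0 0 0.1" --pt "0 0 0.1" --pt "0 0 0.1" --pt "0 0 0.1" --turn '[0,0,0,0,0]' --gripper '[0.3,0.3,0.3,0.3,0.3]' --squeeze 20

```text
time_s: 3.62
tool_pos: [0.5098, 0.2465, 0.0194]
tool_rot: [180.0, 0.0, -26.4]
force: [0.4, -0.2, -0.0]
grip_width: 0.0448
```

Request:
carry_out --pt "0 0 0.1" --pt "0 0 0.1" --pt "0 0 0.1" --turn '[0,0,0]' --gripper '[0.1,0.1,0.1]' --squeeze 20

```text
time_s: 4.0
tool_pos: [0.5098, 0.2464, 0.0182]
tool_rot: [180.0, 0.0, -26.4]
force: [0.4, -0.9, -0.4]
grip_width: 0.0313
```

Request:
carry_out --pt "0 0 -2" --pt "0 0 -6" --pt "0 0 -12" --pt "0 0 -14" --pt "0 0 -14" --turn '[0,0,0,0,0]' --gripper '[0.1,0.1,0.1,0.1,0.1]'

```text
time_s: 4.62
tool_pos: [0.5107, 0.247, 0.1604]
tool_rot: [-179.9, -0.2, -26.4]
force: [0.1, 0.2, -0.5]
grip_width: 0.0314
```

Run:
```python
from h import *
go(.51,0,.16,-15)
s=snap('side','s3')
c=lambda im,x,y,w,h,f:cv2.resize(im[y:y+h,x:x+w,::-1],None,fx=f,fy=f,interpolation=cv2.INTER_CUBIC)
cv2.imwrite('pics/z6.png',c(s,220,210,120,120,5))
```

```text
cm [10.9  22.16  0.04] turn -0.198 rows 4.0 | now [0.5107 0.247  0.1604] [-179.9   -0.2  -26.4] F [ 0.1  0.2 -0.5] g 0.0314 t 4.625
```

View pics/z6.png

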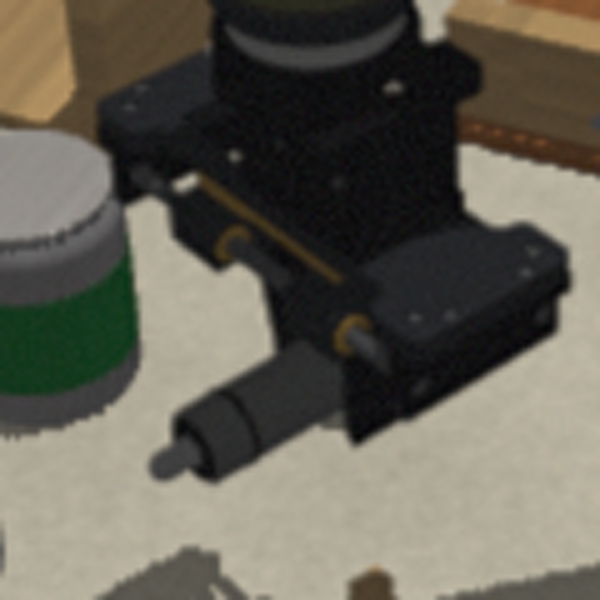

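The roller is held level. I'll carry it over the stand.

Run:
```python
from h import *
go(.5875,-.2301,.16,-1.7)
```

```text
cm [28.12 39.22 -0.16] turn -0.43 rows 7.7 | now [0.5097 0.2462 0.1584] [180.   -0.  -26.4] F [ 0.1 -0.8 -0.9] g 0.0307 t 4.675
```

Request:
carry_out --pt "3 4.2 0" --pt "7 9.8 0" --pt "11 15.4 0" --pt "15 21 0" --pt "18 25 0" --turn '[-0.08,-0.16,-0.24,-0.32,-0.4]' --gripper '[0.1,0.1,0.1,0.1,0.1]'

```text
time_s: 5.3
tool_pos: [0.5574, -0.0532, 0.1561]
tool_rot: [-180.0, 0.2, -3.3]
force: [1.2, 0.8, -1.1]
grip_width: 0.0313
```

Run:
```python
from h import *
go(.5875,-.2301,.16,-1.7)
```

```text
cm [ 4.02 17.49 -0.39] turn -0.028 rows 2.9 | now [ 0.5574 -0.0532  0.1561] [-180.     0.2   -3.3] F [ 1.2  0.8 -1.1] g 0.0313 t 5.3
```

Request:
carry_out --pt "1 4.5 0" --pt "2.2 9 -0.1" --pt "3.3 14 -0.2" --pt "4 17.3 -0.2" --pt "4 17.3 -0.2" --turn '[-0.03,-0.03,-0.03,-0.03,-0.03]' --gripper '[0.1,0.1,0.1,0.1,0.1]'

```text
time_s: 5.92
tool_pos: [0.5864, -0.2303, 0.1569]
tool_rot: [-180.0, 0.3, -2.1]
force: [-0.2, -0.7, -1.9]
grip_width: 0.0314
```

Request:
carry_out --pt "0 0 0" --pt "0 0 0" --turn '[0,0]' --gripper '[0.1,0.1]'

```text
time_s: 6.18
tool_pos: [0.5884, -0.2241, 0.1597]
tool_rot: [-179.9, 0.1, -1.6]
force: [-0.2, 0.6, -2.0]
grip_width: 0.0311
```

Run:
```python
from h import *
go(.5875,-.2301,.16,-1.7)
s=snap('side','s4');t=snap('top','t4')
c=lambda im,x,y,w,h,f:cv2.resize(im[y:y+h,x:x+w,::-1],None,fx=f,fy=f,interpolation=cv2.INTER_CUBIC)
cv2.imwrite('pics/z7.png',c(s,295,130,110,120,5))
cv2.imwrite('pics/z8.png',c(t,345,175,120,120,5))
```

```text
cm [-0.07  0.6  -0.03] turn 0.002 rows 0.1 | now [ 0.5884 -0.2241  0.1597] [-1.799e+02  1.000e-01 -1.600e+00] F [-0.2  0.6 -2. ] g 0.0311 t 6.175
```

View pics/z7.png

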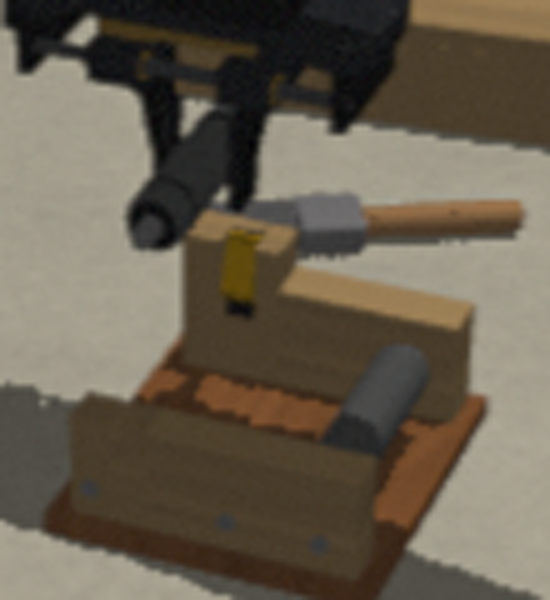

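View pics/z8.png

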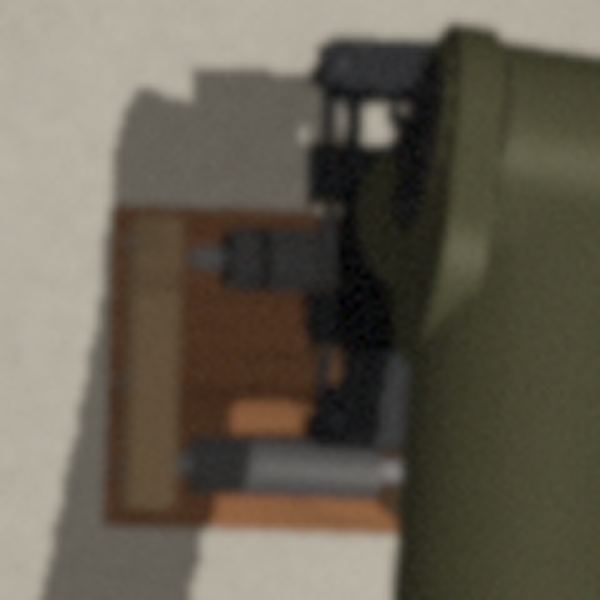

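```bash
cat >> h.py <<'E'
SP=np.array([.5882,-.2053,0]);SA=np.radians(-1.7)
SR=np.array([[np.cos(SA),-np.sin(SA),0],[np.sin(SA),np.cos(SA),0],[0,0,1]])
def st(W): return ((np.array(W)-SP)@SR*1000).round(1)
def wd(S): return SP+SR@(np.array(S)/1000.)
E
python3 - <<'E'
from h import *
z=lambda p,o:((p[0]+.5)/5-.5+o[0],(p[1]+.5)/5-.5+o[1])
p,e=tri(z((146,245),(295,130)),z((188,256),(345,175)));print(st(p),p,e)
p,e=tri(z((155,218),(295,130)),z((224,258),(345,175)));print('drum end',st(p),e)
print('tcp',st(telemetry.get_obs()['tool_pos']))
E
```

```text
[ -1.9  69.2 170.4] [ 0.58838021 -0.13603721  0.17040726] 0.005509720104011738
drum end [ -1.4  52.6 176.2] 0.0023079692615073947
tcp [  1.  -19.4 160.3]
```

Request:
carry_out --pt "0 0.4 2" --pt "0 0.4 4" --pt "0 0.4 5.5" --pt "0 0.4 5.8" --pt "0 0.4 5.8" --turn '[0,0,0,0,0]' --gripper '[0.1,0.1,0.1,0.1,0.1]' --squeeze 12

```text
time_s: 6.9
tool_pos: [0.5886, -0.23, 0.1023]
tool_rot: [-180.0, 0.0, -1.7]
force: [0.0, 0.9, -1.0]
grip_width: 0.0317
```

Request:
carry_out --pt "0 0 0.5" --pt "0 0 0.8" --pt "0 0 0.8" --turn '[0,0,0]' --gripper '[0.1,0.1,0.1]'

```text
time_s: 7.28
tool_pos: [0.5883, -0.2302, 0.0943]
tool_rot: [180.0, 0.0, -1.7]
force: [-1.1, -0.8, -0.7]
grip_width: 0.0312
```

```bash
cat >> h.py <<'E'
def look(n):
    s=snap('side','s'+n);t=snap('top','t'+n)
    c=lambda im,x,y,w,h,f:cv2.resize(im[y:y+h,x:x+w,::-1],None,fx=f,fy=f,interpolation=cv2.INTER_CUBIC)
    cv2.imwrite(f'pics/y{n}.png',np.hstack([c(s,295,130,80,120,5),c(t,360,175,80,120,5)]))
    o=telemetry.get_obs();print('tcp stand',st(o['tool_pos']),o['tool_rot'].round(1),o['force'].round(1),o['grip_width'],o['time_s'])
E
python3 - <<'E'
from h import *
look('5')
E
```

```text
tcp stand [  1.1 -24.9  94.6] [180.   -0.   -1.7] [-0.1 -0.  -1. ] 0.031969829107185856 7.375
```

View pics/y5.png

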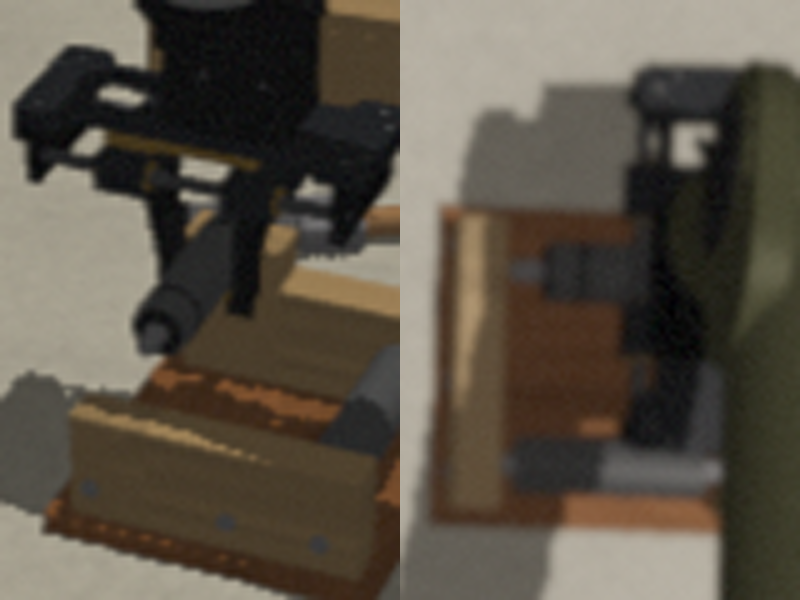

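Request:
carry_out --pt "0 0 0.4" --pt "0 0 0.8" --pt "0 0 1.2" --pt "0 0 1.6" --pt "0 0 1.6" --turn '[0,0,0,0,0]' --gripper '[0.1,0.1,0.1,0.1,0.1]' --squeeze 8

```text
time_s: 8.0
tool_pos: [0.5885, -0.2305, 0.0783]
tool_rot: [180.0, -0.0, -1.7]
force: [0.3, -0.2, -0.6]
grip_width: 0.0314
```

Run:
```python
from h import *
look('6')
```

```text
tcp stand [  1.  -25.2  78.4] [180.   -0.   -1.7] [ 0.6 -0.2 -1.6] 0.0316565054775647 8.1
```

View pics/y6.png

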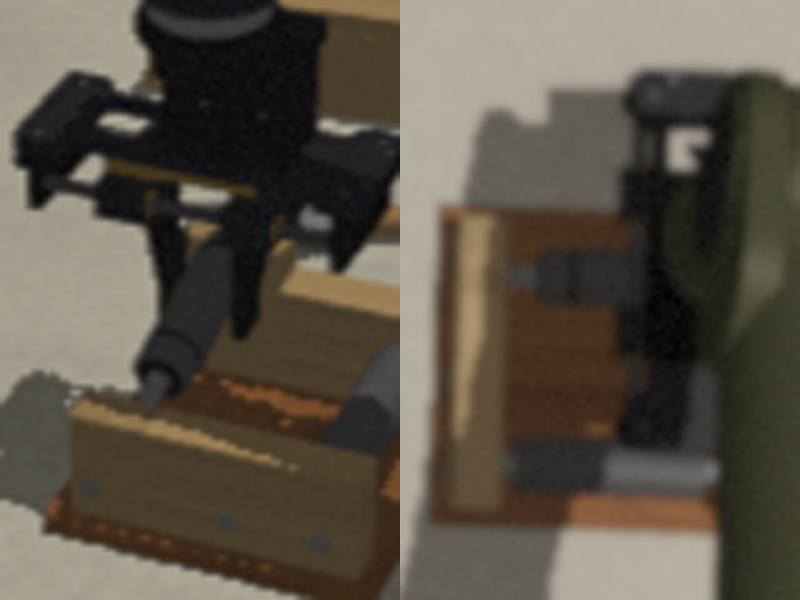

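```bash
cat >> h.py <<'E'
def tipm(s,t):
    z=lambda p,o:((p[0]+.5)/5-.5+o[0],(p[1]+.5)/5-.5+o[1])
    p,e=tri(z(s,(295,130)),z((t[0]-400,t[1]),(360,175)));p=st(p)
    g=st(telemetry.get_obs()['tool_pos'])+[0,0,11]
    d=p-g;print('tip',p,'err',round(e*1000,1),'grip',g,'len',np.linalg.norm(d).round(1),'tilt',np.degrees(np.arctan2(-d[2],d[1])).round(1),'yaw',np.degrees(-np.arctan2(d[0],d[1])).round(1))
E
python3 - <<'E'
from h import *
tipm((151,403),(508,274))
E
```

```text
tip [-0.6 61.1 72. ] err 4.4 grip [  1.  -25.2  89.4] len 88.1 tilt 11.4 yaw 1.1
```

Request:
carry_out --pt "0 0 0.3" --pt "0 0 0.6" --pt "0 0 0.9" --pt "0 0 1.1" --pt "0 0 1.1" --turn '[0,0,0,0,0]' --gripper '[0.1,0.1,0.1,0.1,0.1]' --squeeze 8

```text
time_s: 8.72
tool_pos: [0.5883, -0.2299, 0.0671]
tool_rot: [-180.0, 0.0, -1.7]
force: [0.2, 0.7, -0.9]
grip_width: 0.0315
```

Run:
```python
from h import *
look('7')
```

```text
tcp stand [  0.9 -24.6  67.3] [-180.     0.    -1.7] [ 0.7  0.1 -0.3] 0.03175184776727954 8.825
```

View pics/y7.png

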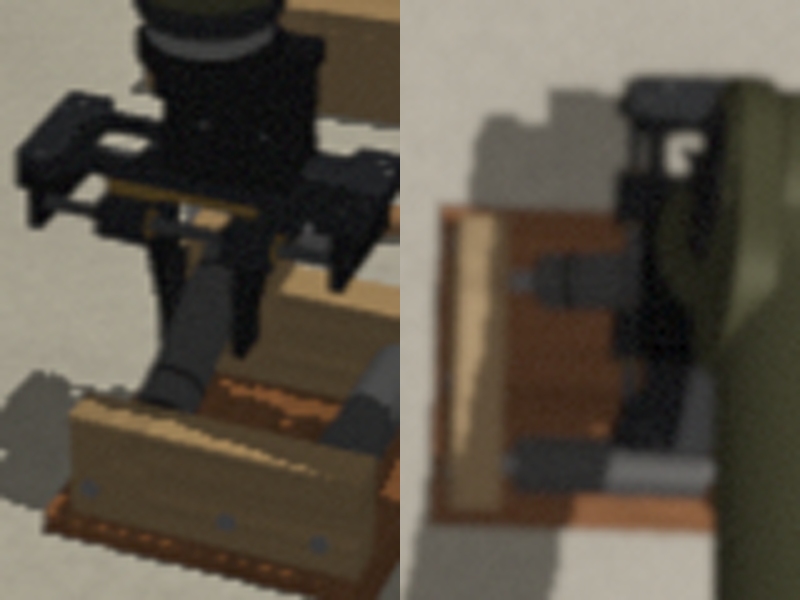

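Request:
carry_out --pt "0 0 0" --pt "0 0 -0.8" --pt "0 0 -1.6" --pt "0 0 -2.5" --pt "0 0 -2.5" --turn '[0,0,0,0,0]' --gripper '[0.1,0.1,0.1,0.1,0.1]' --squeeze 20

```text
time_s: 9.45
tool_pos: [0.5893, -0.2305, 0.0939]
tool_rot: [179.9, -0.1, -1.7]
force: [0.0, 0.9, -0.7]
grip_width: 0.0312
```

Run:
```python
from h import *
look('8')
```

```text
tcp stand [  1.  -24.9  92.6] [180.   -0.   -1.7] [-1.1 -0.4 -0.8] 0.031588061696972876 9.55
```

View pics/y8.png

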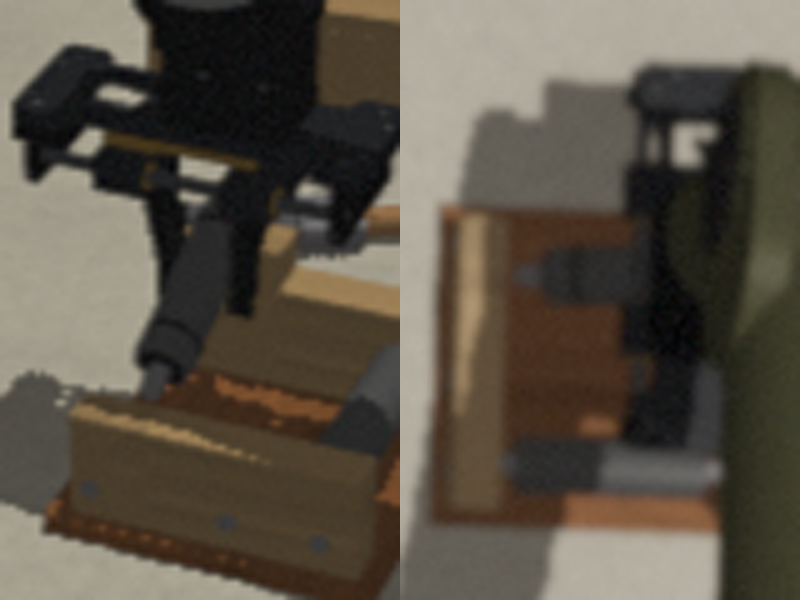

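```bash
python3 - <<'E'
from h import *
tipm((149,400),(515,273))
tipm((149,397),(517,275))
E
python3 - <<'E'
import cv2
a=cv2.imread('pics/s8.png')[185:235,310:360];cv2.imwrite('pics/q8.png',cv2.resize(a,None,fx=12,fy=12,interpolation=cv2.INTER_CUBIC))
E
```

```text
tip [ 1.  57.6 71.2] err 2.5 grip [  1.  -24.9 103.6] len 88.6 tilt 21.4 yaw -0.0
tip [ 0.5 57.  72.7] err 1.1 grip [  1.  -24.9 103.6] len 87.5 tilt 20.7 yaw 0.3
```

View pics/q8.png

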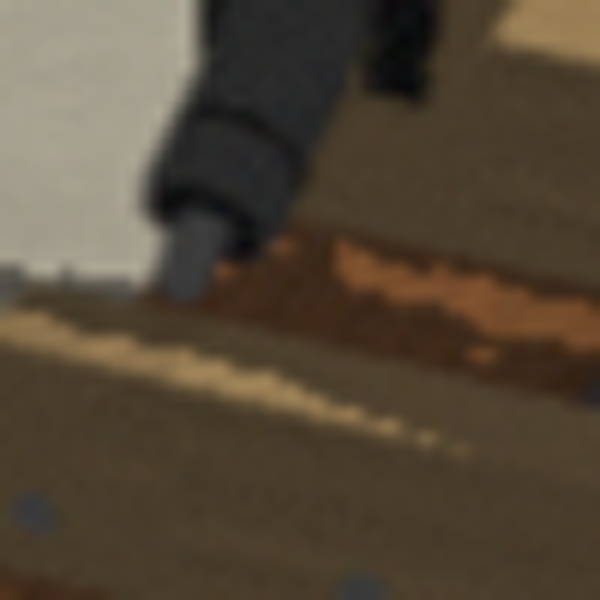

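```bash
cat >> h.py <<'E'
def onx(uv,x):
    o,d=ray('side',uv);o=SR.T@(o-SP)*1000;d=SR.T@d
    return o+d*(x-o[0])/d[0]
E
python3 - <<'E'
from h import *
g=np.array([1,-24.9,103.6])
for q in [(210,222),(207,218),(213,226)]:
  for x in(0,1,2):
    p=onx((310+(q[0]+.5)/12-.5,185+(q[1]+.5)/12-.5),x);d=p-g
    print(x,p.round(1),np.hypot(d[1],d[2]).round(1),np.degrees(np.arctan2(-d[2],d[1])).round(1))
E
```

```text
0 [ 0.  39.3 80.2] 68.4 20.1
1 [ 1.  37.  78.5] 66.8 22.1
2 [ 2.  34.7 76.8] 65.3 24.2
0 [ 0.  40.9 82.2] 69.2 18.0
1 [ 1.  38.6 80.5] 67.6 20.0
2 [ 2.  36.3 78.8] 66.0 22.1
0 [ 0.  37.7 78.1] 67.6 22.1
1 [ 1.  35.4 76.5] 66.1 24.2
2 [ 2.  33.1 74.8] 64.7 26.4
```

Request:
carry_out --pt "0 0 -0.0" --pt "0 0 1.0" --pt "-0.05 0 2.0" --pt "-0.05 0 2.0" --pt "-0.05 0 2.0" --turn '[0,0,0,0,0]' --gripper '[0.1,0.1,0.1,0.1,0.1]' --squeeze 20

```text
time_s: 10.18
tool_pos: [0.5879, -0.2301, 0.0723]
tool_rot: [-180.0, 0.0, -1.7]
force: [0.0, 0.4, -0.7]
grip_width: 0.0313
```

Request:
carry_out --pt "0 -0.3 0" --pt "0 -0.6 0" --pt "0 -0.9 0" --pt "0 -0.9 0" --turn '[0,0,0,0]' --gripper '[0.1,0.1,0.1,0.1]' --squeeze 12

```text
time_s: 10.68
tool_pos: [0.5884, -0.2206, 0.0726]
tool_rot: [180.0, -0.0, -1.7]
force: [-0.1, 0.1, -0.6]
grip_width: 0.0315
```

Run:
```python
from h import *
look('9')
```

```text
tcp stand [  0.5 -15.9  72.5] [180.   -0.   -1.7] [-0.5  0.2 -1.6] 0.03140439844073395 10.775
```

View pics/y9.png

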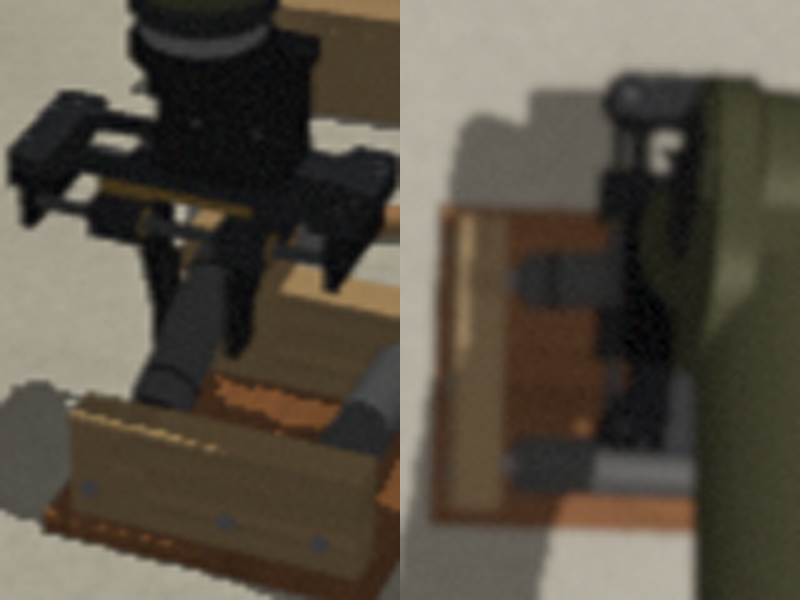

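Request:
carry_out --pt "0 -0.2 0" --pt "0 -0.4 0" --pt "0 -0.5 0" --pt "0 -0.5 0" --turn '[0,0,0,0]' --gripper '[0.1,0.1,0.1,0.1]' --squeeze 12

```text
time_s: 11.28
tool_pos: [0.5884, -0.2166, 0.0726]
tool_rot: [180.0, -0.0, -1.7]
force: [-0.3, -0.2, -1.0]
grip_width: 0.0317
```

Run:
```python
from h import *
look('10')
```

```text
tcp stand [  0.5 -11.2  72.5] [180.   -0.   -1.7] [ 0.3 -1.5 -1.4] 0.03127493293025069 11.375
```

View pics/y10.png

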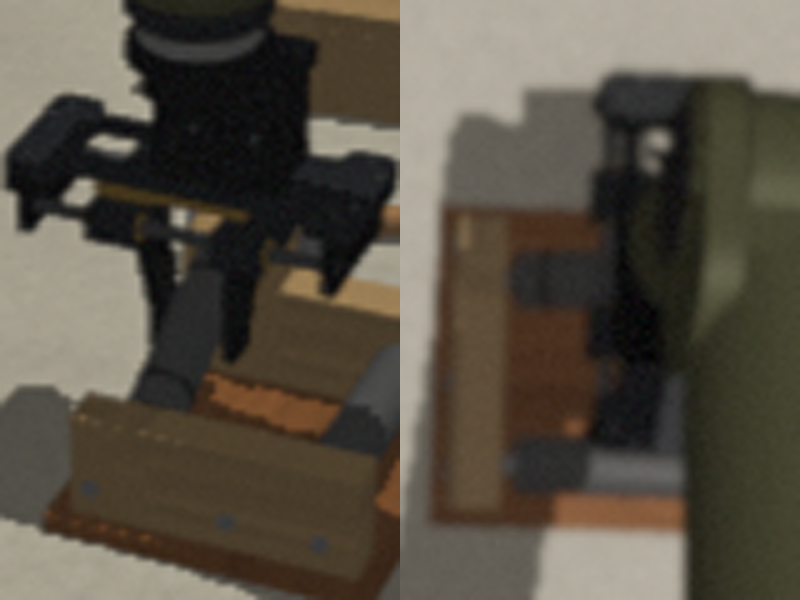

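Request:
carry_out --pt "0 0 0.3" --pt "0 0 0.5" --pt "0 0.05 0.7" --pt "0 0.1 0.9" --pt "0 0.1 0.9" --turn '[0,0,0,0,0]' --gripper '[0.1,0.1,0.1,0.1,0.1]' --squeeze 8

```text
time_s: 12.0
tool_pos: [0.5883, -0.2186, 0.0634]
tool_rot: [179.9, -0.0, -1.8]
force: [-0.2, -5.3, 1.2]
grip_width: 0.0317
```

Run:
```python
from h import *
look('11')
```

```text
tcp stand [  0.5 -13.3  63.5] [179.9  -0.   -1.8] [-0.  -5.2  1.4] 0.03160817890508685 12.1
```

View pics/y11.png

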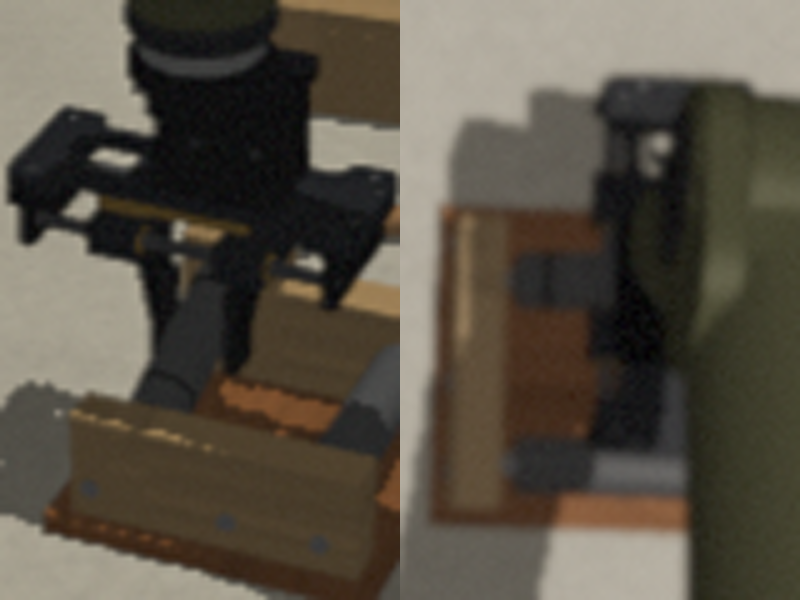

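Request:
carry_out --pt "0 0.1 0.1" --pt "0 0.1 0.2" --pt "0 0.1 0.25" --pt "0 0.1 0.25" --turn '[0,0,0,0]' --gripper '[0.1,0.1,0.1,0.1]' --squeeze 8

```text
time_s: 12.6
tool_pos: [0.5883, -0.219, 0.0609]
tool_rot: [179.9, -0.0, -1.7]
force: [-0.2, -6.5, 0.9]
grip_width: 0.0314
```

Run:
```python
from h import *
look('12')
```

```text
tcp stand [  0.5 -13.8  61. ] [179.9  -0.   -1.8] [-0.2 -5.8  1.1] 0.031516613168940055 12.7
```

Request:
carry_out --pt "0 0.1 0" --pt "0 0.15 0.1" --pt "0 0.15 0.1" --pt "0 0.15 0.1" --turn '[0,0,0,0]' --gripper '[0.1,0.1,0.1,0.1]' --squeeze 5

```text
time_s: 13.2
tool_pos: [0.5885, -0.219, 0.0598]
tool_rot: [-180.0, -0.0, -1.7]
force: [0.8, -2.4, 0.1]
grip_width: 0.0321
```

Run:
```python
from h import *
look('13')
```

```text
tcp stand [  0.6 -13.7  59.8] [-180.    -0.    -1.7] [-0.  -2.5  0.3] 0.03163016093913167 13.3
```

View pics/y13.png

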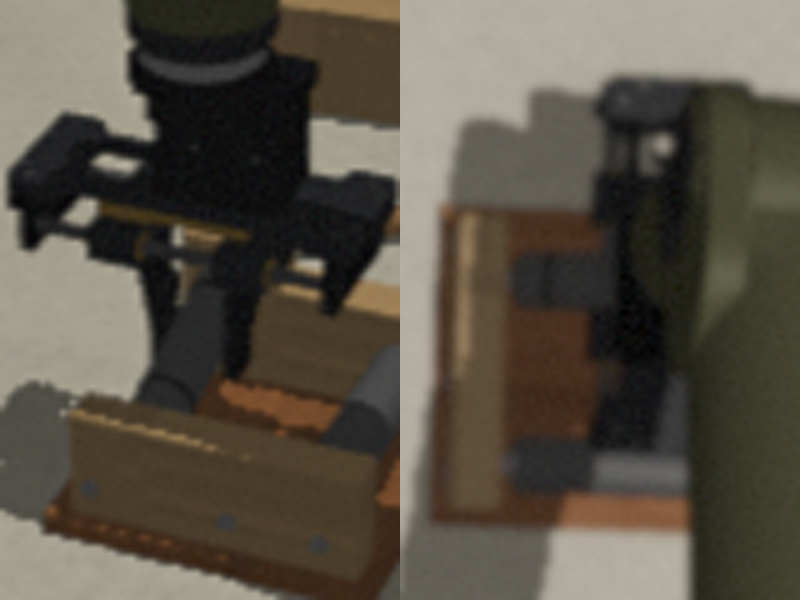

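Request:
carry_out --pt "0 0 0" --pt "0 0 0" --pt "0 0 0" --pt "0 0 0" --pt "0 0 0" --turn '[0,0,0,0,0]' --gripper '[0.5,0.7,0.7,0.7,0.7]'

```text
time_s: 13.92
tool_pos: [0.5883, -0.2196, 0.0599]
tool_rot: [180.0, 0.0, -1.7]
force: [0.0, -0.0, 0.2]
grip_width: 0.0602
```

Request:
carry_out --pt "0 0 -1" --pt "0 0 -4" --pt "0 0 -8" --pt "0 0 -12" --pt "0 0 -12" --turn '[0,0,0,0,0]' --gripper '[0.7,0.7,0.7,0.7,0.7]'

```text
time_s: 14.55
tool_pos: [0.5908, -0.22, 0.1848]
tool_rot: [179.8, -0.4, -1.7]
force: [0.7, -0.2, 0.1]
grip_width: 0.0612
```

Run:
```python
from h import *
look('14')
```

```text
tcp stand [  0.6 -14.4 180.6] [ 1.8e+02 -1.0e-01 -1.7e+00] [ 0.9  0.2 -0.2] 0.061048562124353674 14.65
```

View pics/y14.png

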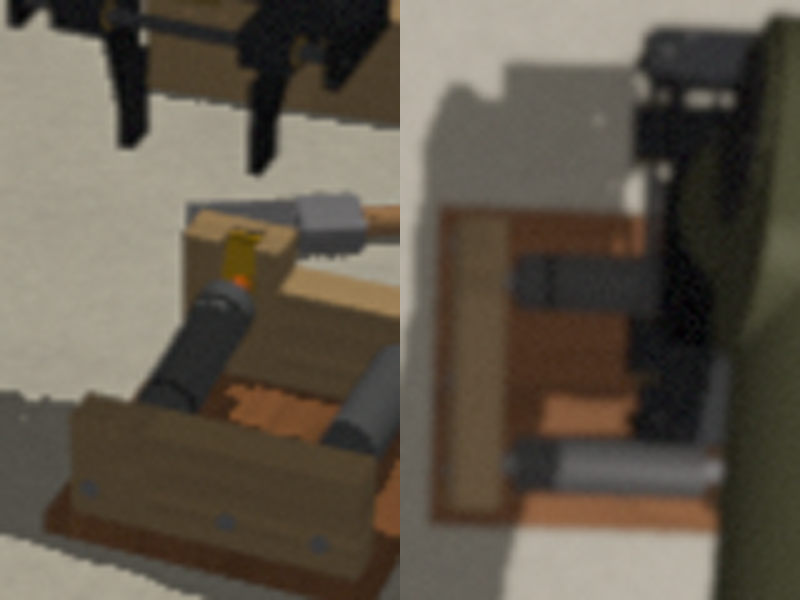

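The roller leans by itself with its orange tip on the yellow guide at about (240,285) in the crop. I'll close the fingers, then press.

Request:
carry_out --pt "0 2.3 0" --pt "0 2.3 0" --pt "0 2.3 3" --pt "0 2.3 5" --pt "0 2.3 5.5" --turn '[0,0,0,0,0]' --gripper '[0,0,0,0,0]' --squeeze 20

```text
time_s: 15.28
tool_pos: [0.5863, -0.2423, 0.1227]
tool_rot: [-179.9, 0.2, -1.7]
force: [0.3, -0.4, 0.7]
grip_width: 0.0186
```

Request:
carry_out --pt "0 0 0" --pt "0 0 0" --pt "0 0 0" --pt "0 0 0" --turn '[0,0,0,0]' --gripper '[0,0,0,0]'

```text
time_s: 15.78
tool_pos: [0.5879, -0.2427, 0.1255]
tool_rot: [180.0, -0.0, -1.7]
force: [-0.3, 0.3, -0.7]
grip_width: 0.0007
```

Run:
```python
from h import *
look('15')
```

```text
tcp stand [  0.6 -37.4 125.2] [180.   -0.   -1.7] [ 0.2 -0.3  0.4] 0.00027426345270436137 15.875
```

View pics/y15.png

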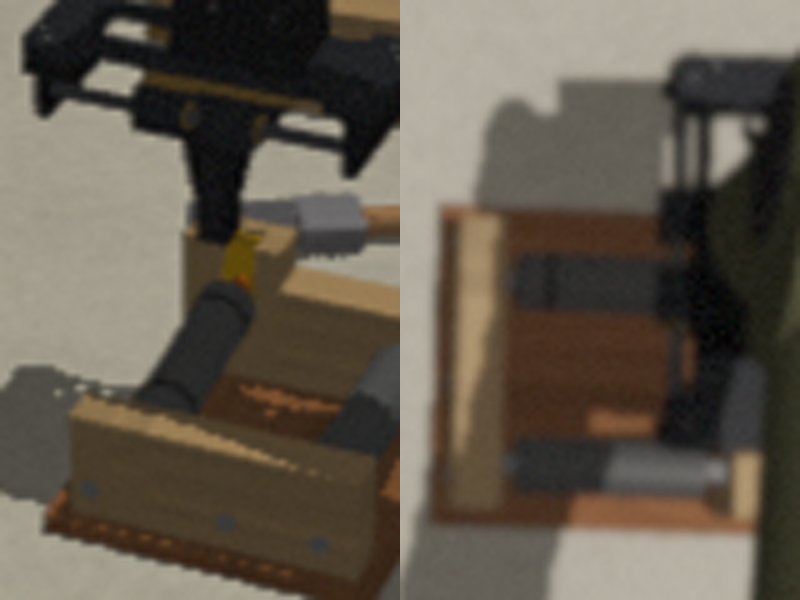

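Request:
carry_out --pt "0 0 0.8" --pt "0 0 1.5" --pt "0 0 2.0" --pt "0 0 2.3" --pt "0 0 2.3" --turn '[0,0,0,0,0]' --gripper '[0,0,0,0,0]'

```text
time_s: 16.5
tool_pos: [0.5874, -0.2425, 0.1016]
tool_rot: [-180.0, 0.0, -1.7]
force: [-0.2, 0.5, -0.3]
grip_width: 0.0008
```

Request:
carry_out --pt "0 0 0.3" --pt "0 0 0.6" --pt "0 0 0.9" --pt "0 0 0.9" --turn '[0,0,0,0]' --gripper '[0,0,0,0]'

```text
time_s: 17.0
tool_pos: [0.5879, -0.2427, 0.0934]
tool_rot: [180.0, -0.0, -1.7]
force: [0.5, -0.2, 2.2]
grip_width: 0.0006
```

Request:
carry_out --pt "0 0 0.2" --pt "0 0 0.4" --pt "0 0 0.6" --pt "0 0 0.6" --turn '[0,0,0,0]' --gripper '[0,0,0,0]'

```text
time_s: 17.5
tool_pos: [0.5899, -0.2437, 0.0899]
tool_rot: [179.8, -0.3, -1.7]
force: [-0.4, 0.1, 11.3]
grip_width: 0.0005
```

Run:
```python
from h import *
look('16')
```

```text
tcp stand [  2.7 -38.4  89.9] [179.8  -0.3  -1.7] [-0.3 -1.1 10.7] 0.000208214441696919 17.6
```

View pics/y16.png

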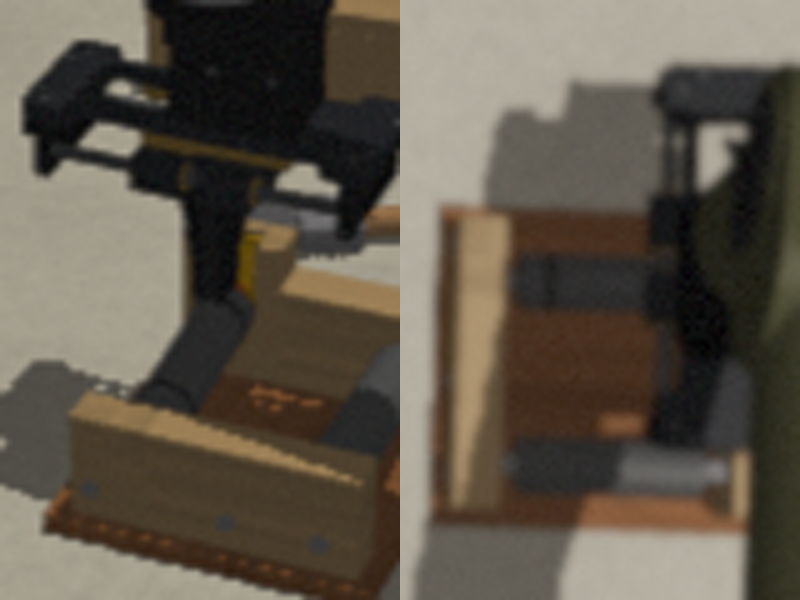

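Request:
carry_out --pt "0 0 0.2" --pt "0 0 0.4" --pt "0 0 0.6" --pt "0 0 0.6" --turn '[0,0,0,0]' --gripper '[0,0,0,0]'

```text
time_s: 18.1
tool_pos: [0.587, -0.2421, 0.0801]
tool_rot: [-179.9, 0.1, -1.7]
force: [0.5, 0.2, -0.2]
grip_width: 0.0003
```

Request:
carry_out --pt "0 0 0.1" --pt "0 0 0.2" --pt "0 0 0.3" --pt "0 0 0.3" --turn '[0,0,0,0]' --gripper '[0,0,0,0]'

```text
time_s: 18.6
tool_pos: [0.5875, -0.2426, 0.0778]
tool_rot: [-180.0, 0.0, -1.7]
force: [-0.7, 0.1, -0.3]
grip_width: 0.0005
```

Force dropped to zero, so it may have snapped in, or it may have slipped. I'll look.

Run:
```python
from h import *
look('17')
```

```text
tcp stand [  0.5 -37.3  78. ] [180.    0.   -1.7] [-0.6 -0.2  0. ] 0.0006018695311309773 18.7
```

View pics/y17.png

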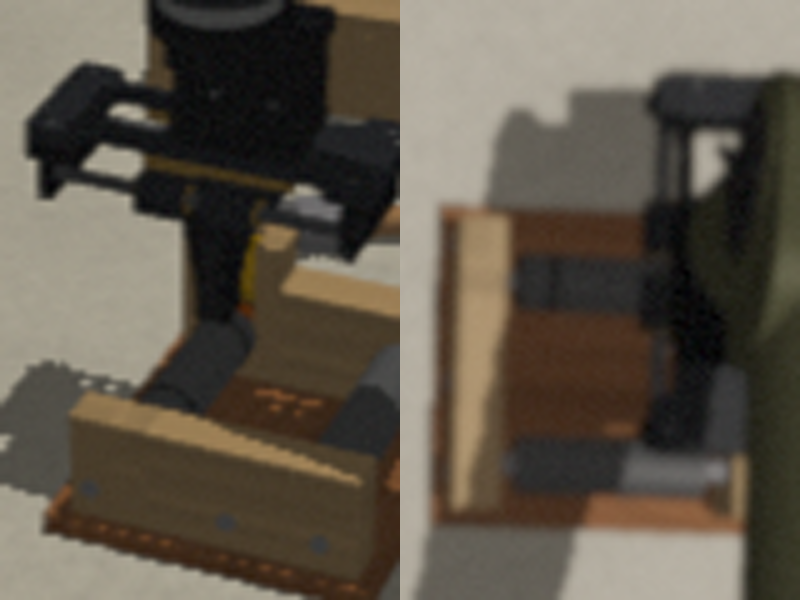

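Request:
carry_out --pt "0 0 0.2" --pt "0 0 0.4" --pt "0 0 0.5" --pt "0 0 0.5" --turn '[0,0,0,0]' --gripper '[0,0,0,0]'

```text
time_s: 19.2
tool_pos: [0.5882, -0.2427, 0.074]
tool_rot: [180.0, -0.1, -1.7]
force: [-1.0, 0.1, 5.6]
grip_width: 0.0001
```

Request:
carry_out --pt "0 0 -2" --pt "0 0 -6" --pt "0 4 -12" --pt "0 10 -14" --pt "0 14 -14" --turn '[0,0,0,0,0]' --gripper '[0,0,0,0,0]'

```text
time_s: 19.82
tool_pos: [0.5843, -0.3854, 0.2177]
tool_rot: [179.8, -0.3, -1.8]
force: [0.5, -0.4, -0.3]
grip_width: 0.0003
```

Request:
carry_out --pt "0 4 0" --pt "0 10 0" --pt "0 10 0" --pt "0 10 0" --turn '[0,0,0,0]' --gripper '[0,0,0,0]'

```text
time_s: 20.32
tool_pos: [0.5806, -0.4821, 0.2134]
tool_rot: [-179.9, -0.0, -1.7]
force: [0.9, -0.4, -0.3]
grip_width: 0.001
```

Run:
```python
from h import *
look('18')
a=cv2.imread('pics/s18.png')[160:250,295:405];b=cv2.imread('pics/t18.png')[205:295,360:450]
cv2.imwrite('pics/f1.png',cv2.resize(a,None,fx=6.5,fy=6.5,interpolation=cv2.INTER_CUBIC))
cv2.imwrite('pics/f2.png',cv2.resize(b,None,fx=6.5,fy=6.5,interpolation=cv2.INTER_CUBIC))
```

```text
tcp stand [   1.4 -275.3  213.9] [-1.8e+02 -1.0e-01 -1.6e+00] [ 0.4  0.8 -0.1] 0.00015169031971696764 20.425
```

View pics/f1.png

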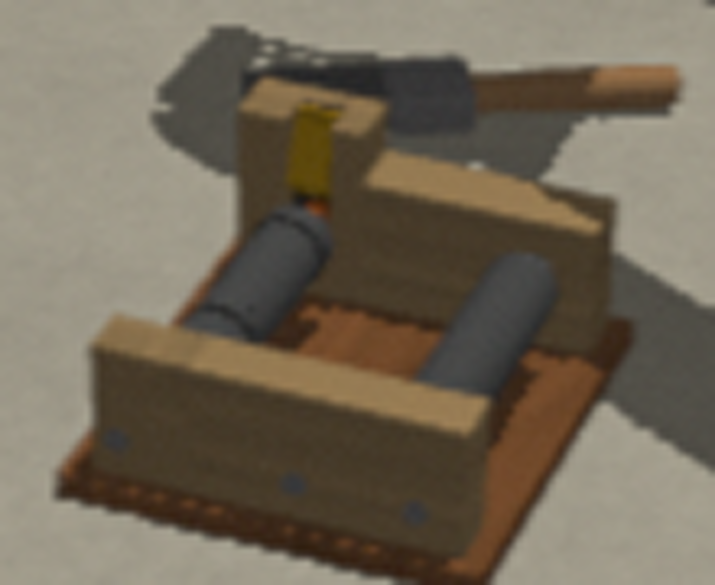

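View pics/f2.png

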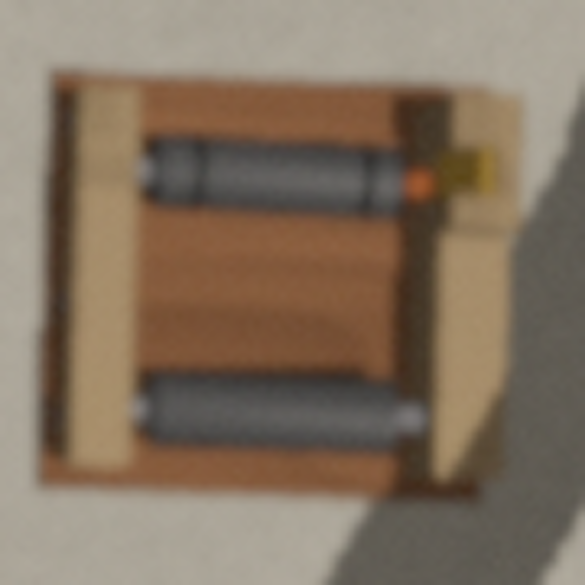

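Run:
```python
from cell import sign_off
print(sign_off())
```

```text
the job is handed in; nothing more can be done
None
```

The spare roller is fitted in the stand, and I handed the job in at about 20.4 s of the 48 s allowed.

- **Fitting:** I gripped the roller on its sprung half and tilted it against the top of the guide cheek. I then slid the plain pin into the low cheek's socket, laid the orange pin on the yellow guide and let go. The picture after release showed it leaning there by itself.
- **Snap:** I pressed the sprung end from above with closed fingers. The highest force I read was about 11 N, then it fell to zero as the pin snapped in.
- **Last checks:** Touching the drum again near the sprung end met it at about 66 mm, the stated drum top when home, with 5.6 N. The final pictures show the orange pin in its socket below the guide, the plain pin in the low cheek, and the arm well clear. I saw nothing else moved in the stand area; I did not check the rest of the bench again.
- **Disagreements:** In the top view the roller looks turned by about 1.5° compared with the fitted one, which I took as play in the 20 mm sockets. During pressing the tool moved about 2 mm sideways under load, then came back.

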